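Start the aroma diffuser

TASK

Start the diffuser using only the fingertips: first switch on the power block by pushing the raised end of its rocker fully down, then press the large round key on the diffuser fully in, and last press the bar-shaped key fully in. Rocker and keys stay where they are pushed; do not press the small round key. Pick nothing up, leave everything else standing where it is, and finish with the hand clear.

Things in the scene. Friction and masses are not known exactly. Their poses are not given: they have to be found in the camera images.
- power_block: White plastic power block fixed to the shelf, 170 x 75 mm and 45 mm high, origin at the centre of its underside, x along its length. An aluminium rocker paddle is on its -x half, a round black outlet on its +x half.
- rocker (a joint): Angle of the rocker, rad: a paddle 70 mm long (along the block's x) and 36 mm wide, pivoting on a level axis 55 mm above the shelf and 35 mm from the block's centre towards -x. Near 0 = off, the end away from the outlet is raised; 0.32 = on, that end fully down. It has no spring and stays where it is left; it yields to 2 to 5 N pushed near its end.
- rocker_raised_end (a point): Point on the paddle's upper face, on its centre line, 30 mm from the pivot (5 mm from the tip), at the end away from the outlet: the place to push. When off it is about 64 mm above the shelf; it sinks about 9.5 mm to 54 mm when on, still 9 mm above the block's top. It moves with the paddle; when off its frame is parallel to that of the block (x along the block's length, z up).
- diffuser: The diffuser, fixed to the shelf: bamboo plinth 160 (x) x 220 (y) mm, 40 mm high, origin at the centre of its underside. A white ceramic dome 100 mm wide, top 104 mm above the shelf, stands on its +y half (axis at y = +52 mm). Three aluminium keys stand in a row along x on its -y half, at y = -55 mm, at x = -50, 0 and +50 mm; which key has which place varies.
- large_key (a joint): Travel of the large round key, m: near 0 = out, 0.006 = fully in. Slides straight down, resists with 3 N, has no spring and stays where it is pushed.
- large_key_top (a point): Centre of the top of the large round key, 34 mm across; 51 mm above the shelf when out (11 mm above the plinth), 45 mm when fully in. Moves with the key.
- bar_key (a joint): Travel of the bar-shaped key, as for the large key.
- bar_key_top (a point): Centre of the top of the bar-shaped key, 14 mm (along the diffuser's x) by 40 mm (along its y); heights as for the large key.
- small_key (a joint): Travel of the small round key, as for the large key; must stay out.
- small_key_top (a point): Centre of the top of the small round key, 18 mm across; same height. Not to be pressed.
- flip_bottle: Bystander: stainless steel bottle with a black flip lid, 72 mm across, 240 mm tall, loose; origin under its centre.
- cork_center (a point): Bystander: centre of the sky-blue cork block, 50 x 110 x 150 mm, loose, leaning against the bottle.
- ball_tray: Bystander: bamboo tray, 62 x 170 x 28 mm, loose, holding three wooden balls; origin under its centre.
- ball0_center (a point): Bystander: wooden massage ball, 42 mm across, loose in the tray; its centre.
- ball1_center (a point): Bystander: as ball0.
- ball2_center (a point): Bystander: as ball0.
- salve_jar: Bystander: amber jar, 44 mm across, 50 mm tall, loose, standing between the diffuser and the power block; origin under its centre.
- oil_vial: Bystander: small amber oil vial, 28 mm across, 62 mm tall, loose, beside the power block; origin under its centre.
Not all that is in view belongs to the job. Several things have the shape of the power_block; the one meant has the colours described above.

How it is judged:
By the outcome, as a careful person would: the job done as asked, in the order asked, and still so for the second after the job is handed in, with the robot touching nothing.
It also fails if it takes over 42 s, if anything falls off the work surface, if the arm or the gripper's body presses on something with over 40 N, if the wrist force passes 120 N, or if a joint passes its speed limit or range.

ROBOT

A 7-joint arm with a two-finger parallel gripper is mounted at the origin on the work surface. World frame = base frame: x ahead of the robot, y to its left, z up, the work surface at z = 0. Lengths are in m, angles in degrees, forces in N, time in s.
With the tool pointing down it reaches from about 0.425 to 0.875 m from the base axis. Payload 4.7 kg.
Tool frame: the origin (TCP) lies on the centre line of the jaws, within the pads' length; the fingertips stand 8 mm ahead of it and the grasp point (between the pads) lies 11 mm behind it; z points along the fingers, x is the direction in which the jaws open and shut, and the axes are right-handed (so a half turn about z gives the same grasp; the last joint's range is limited). The gripper opens to 87 mm and grips with 3 to 60 N. Pads are 19 mm wide; open, the fingers measure 117 mm over their backs; the gripper's body (75 mm by 190 mm) begins 51 mm behind the grasp point.
Start: joints at [-72.989, 18.392, -4.016, 83.108, 1.295, 78.541, -3.26], TCP at [0.181, 0.624, 0.231] pointing down, gripper open.
Joint ranges: [-163.93, 163.93], [-17.29, 119.83], [-79.2, 71.16], [3.27, 140.29], [-89.18, 269.18], [5.43, 117.66], [-154.24, 154.24]. Speed limits (degrees/s): [147.25, 147.25, 180, 180, 180, 180, 180].

INTERFACE

Orientations are given as [roll, pitch, yaw] about the fixed x, y, z axes, in that order (R = Rz(yaw) Ry(pitch) Rx(roll)).
In Python, from cell import telemetry, read_camera, get_calibration, sign_off gives the robot as it stands. The module is installed in compiled form; this text tells all that it offers.
- The arm moves only by the tool carry_out, never from a script. Its arguments are lists of equal length, an entry for each row: "translation": the shift along the tool's x, y, z in cm, a list of three; "turn": the turn about the tool's z in rad; "gripper": the opening, from 0 (shut) to 1 (fully open). In form: {"translation": [[dx, dy, dz], ...], "turn": [turn, ...], "gripper": [gripper, ...]}. A call has 1 to 5 rows; each row is the pose to reach, as a shift and turn from the pose commanded when the call began, along the tool's axes at that moment; what a row does not reach only later rows make up. A row lasts 1/8 s, in which the tool goes at most 62.5 mm and 10.7 degrees, less where a joint would pass 70% of its speed; a pose out of reach is approached as far as the arm can. A call with a gripper value outside its range is refused whole. The fingers move at their own pace and stop on an object; "squeeze" is the grip in N (left out, the last holds). Time passes only in rows, so rows that repeat a pose let the fingers close. It gives the time, the measured TCP pose, the force and the opening at its end, in the units of the state.
- telemetry.get_obs(): the state, without advancing time (a new reading comes with each control period).
- read_camera(name): name is "scene" or "top" or "wrist"; returns the picture (420x560x3 uint8, red, green, blue); there is no depth.
- get_calibration(name): a dict with "fx", "fy", "cx", "cy" (pixels), "R" (3x3) and "t" (3): a world point X has camera coordinates R X + t. Camera axes: x right, y down, z forward; pixel columns grow to the right and rows downward; lengths in m; the calibration is good to about 2 mm. A picture is of the moment at which its call begins: read the wrist's pose just before it. get_calibration takes no time and is no camera call; for the wrist camera it gives the pose at the moment of the call.
- sign_off(): hands the job in, once; it reports no verdict.
The state is a dict: "time_s": time; "qpos": joint angles; "joint_velocities": joint speeds; "effort": joint torques, N m; "tool_pos": TCP position; "tool_rot": TCP orientation; "force": force on the tool from outside, world axes, zero at the start; "wrist_torque": the same for the moment, N m; "grip_width": finger opening in m.
Only numpy, scipy, OpenCV 4.12 (cv2) and the standard library are available. Lean on these libraries where they do the work, as an engineer would, in place of code of your own. Each camera call takes 0.05 s, during which the arm holds its last target.

## Working session

There is one attempt and no reset: what is moved stays moved. The work goes in short steps, Python scripts to look and compute and a tool call to move; the robot and the scene stay as the last step left them, time stands still between calls to the robot, and variables do not carry over. Pictures are saved under pics/ and viewed, and the job is handed in when it is done.

Besides the shell and the picture viewer there is one more tool, called after "Request:" by a JSON object that holds its "op" and its "data", one argument or row to a line. carry_out: Moves the arm, as the interface text tells. Its arguments: {"type":"object","properties":{"translation":{"type":"array","items":{"type":"array","items":{"type":"number"}}},"turn":{"type":"array","items":{"type":"number"}},"gripper":{"type":"array","items":{"type":"number"}},"squeeze":{"type":"number"}},"required":["translation","turn","gripper"]}

```bash
mkdir -p pics; python3 - <<'E'
from cell import telemetry, read_camera, get_calibration
import cv2, numpy as np
for n in ["scene","top","wrist"]:
    c=get_calibration(n); im=read_camera(n); cv2.imwrite(f"pics/{n}0.png",im[:,:,::-1])
    R=np.array(c["R"]);t=np.array(c["t"]); print(n,c["fx"],c["cx"],c["cy"],"pos",(-R.T@t).round(3),"fwd",R[2].round(2))
o=telemetry.get_obs(); print({k:np.round(v,3).tolist() for k,v in o.items()})
E
```

```text
scene 413.84381357250453 279.0352536802604 212.55738228826772 pos [1.253 0.263 0.63 ] fwd [-0.75 -0.26 -0.61]
top 385.29332745942907 272.35662184448114 215.64577998577192 pos [0.471 0.041 0.903] fwd [ 0.13  0.01 -0.99]
wrist 370.4658531011236 274.56750079379185 213.8453193935571 pos [0.117 0.642 0.384] fwd [ 0.24 -0.07 -0.97]
{'time_s': 0.15, 'qpos': [-72.989, 18.428, -4.016, 83.158, 1.295, 78.541, -3.261], 'joint_velocities': [0.015, -0.136, -0.095, -0.16, 0.022, 0.067, 0.015], 'effort': [0.0, -49.18, -0.404, -31.287, -0.064, 0.041, 0.0], 'tool_pos': [0.181, 0.624, 0.23], 'tool_rot': [179.995, 0.082, 73.798], 'force': [-0.104, 0.564, 0.279], 'wrist_torque': [0.009, -0.053, 0.031], 'grip_width': 0.087}
```

View pics/scene0.png

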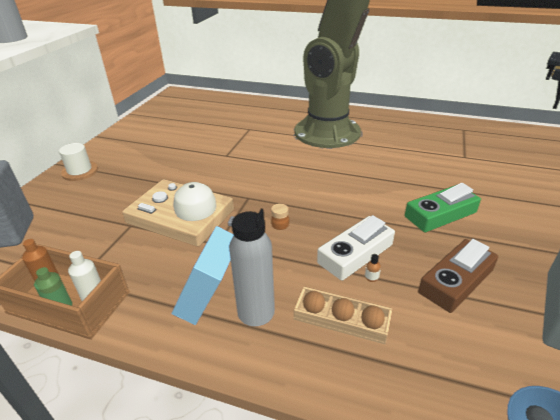

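View pics/top0.png

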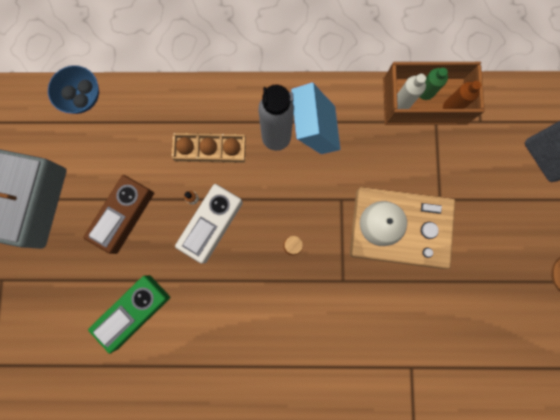

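View pics/wrist0.png

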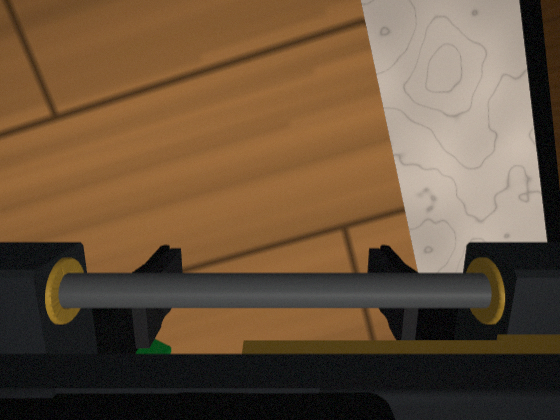

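Top view: the power-block candidates are white (209,223), green (128,313) and brown (119,214). I choose the white one, with its paddle at (200,236) and outlet at (219,204). Diffuser keys: bar (431,209), large round (430,230), small round (428,252). Next, one close crop of each.

```bash
python3 - <<'E'
import cv2, numpy as np
t=cv2.imread("pics/top0.png"); s=cv2.imread("pics/scene0.png")
a=cv2.resize(t[175:275,165:265],(400,400),interpolation=cv2.INTER_CUBIC)
b=cv2.resize(t[180:280,350:460],(396,360),interpolation=cv2.INTER_CUBIC); b=cv2.copyMakeBorder(b,0,40,0,4,0)
cv2.imwrite("pics/crop0.png",np.hstack([a,b]))
E
```

```text
(no output)
```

View pics/crop0.png

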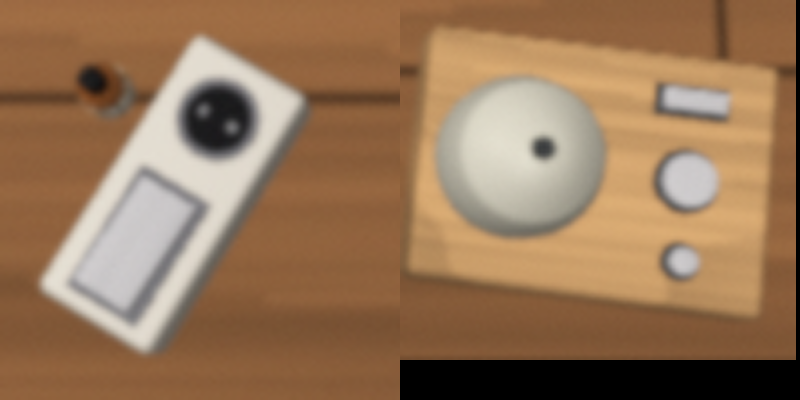

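The crop confirms the white block with aluminium paddle (lower-left half) and black outlet; the diffuser keys in order are bar, large round, small round. Now measuring.

```bash
cat > h.py <<'E'
import numpy as np, cv2
from cell import telemetry, read_camera, get_calibration
def ray(c,uv,z):
    R=np.array(c["R"]);t=np.array(c["t"]);p=-R.T@t
    d=R.T@np.array([(uv[0]-c["cx"])/c["fx"],(uv[1]-c["cy"])/c["fy"],1]); return p+d*(z-p[2])/d[2]
def proj(c,X):
    v=np.array(c["R"])@X+np.array(c["t"]); return np.array([c["fx"]*v[0]/v[2]+c["cx"],c["fy"]*v[1]/v[2]+c["cy"]])
def blobs(im,box,lo,hi,amin=10):
    x0,y0,x1,y1=box
    hsv=cv2.cvtColor(np.ascontiguousarray(im[y0:y1,x0:x1]),cv2.COLOR_BGR2HSV)
    m=cv2.inRange(hsv,np.array(lo),np.array(hi))
    n,_,st,ce=cv2.connectedComponentsWithStats(m)
    return [(st[i,4],ce[i]+[x0,y0]) for i in range(1,n) if st[i,4]>=amin],m
E
python3 - <<'E'
from h import *
c=get_calibration("top"); im=cv2.imread("pics/top0.png")
b,m=blobs(im,(410,190,455,270),(0,0,130),(179,50,255),8)
for a,p in b: print("key",a,p.round(1),ray(c,p,.051).round(4))
b,m=blobs(im,(165,175,250,275),(0,0,120),(179,70,255),8)
for a,p in b: print("blk",a,p.round(1))
hsv=cv2.cvtColor(im,cv2.COLOR_BGR2HSV)
for p in [(200,236),(195,208),(184,250),(430,230),(210,185)]: print(p,hsv[p[1],p[0]])
# hand picked corners of top face (crop/4+offset)
P=[(202,36),(307,99),(150,352),(42,286)]
Q=[ray(c,(165+x/4,175+y/4),.045) for x,y in P]; print(np.round(Q,4), [np.linalg.norm(Q[i]-Q[(i+1)%4]).round(4) for i in range(4)])
P=[(143,168),(205,207),(133,324),(71,284)]
Q=[ray(c,(165+x/4,175+y/4),.055) for x,y in P]; print("paddle",np.round(Q,4))
print("outlet",ray(c,(165+218/4,175+119/4),.045))
E
```

```text
key 118 [431.5 207.4] [ 0.5981 -0.3045  0.051 ]
key 199 [429.9 229.6] [ 0.5486 -0.2984  0.051 ]
key 59 [428.1 252.2] [ 0.4989 -0.2921  0.051 ]
blk 2256 [206.3 225.4]
(200, 236) [170   4 204]
(195, 208) [ 13 143 139]
(184, 250) [ 20  21 221]
(430, 230) [160   4 205]
(210, 185) [ 13 144 156]
[[0.6527 0.1791 0.045 ]
 [0.6165 0.119  0.045 ]
 [0.4746 0.2042 0.045 ]
 [0.511  0.2654 0.045 ]] [np.float64(0.0702), np.float64(0.1656), np.float64(0.0712), np.float64(0.166)]
paddle [[0.576  0.2087 0.055 ]
 [0.5542 0.1738 0.055 ]
 [0.4898 0.2121 0.055 ]
 [0.5116 0.2468 0.055 ]]
outlet [0.60505195 0.16905036 0.045     ]
```

Request:
{"op": "carry_out", "data": {
  "translation": [
    [-3.4,4.9,0],
    [-6.8,9.9,0],
    [-10.2,14.9,0],
    [-13.6,19.8,0],
    [-17,24.8,0]
  ],
  "turn": [0.05,0.1,0.15,0.2,0.258],
  "gripper": [0,0,0,0,0]
}}

```text
time_s: 0.78
tool_pos: [0.373, 0.39, 0.2304]
tool_rot: [-180.0, -0.0, 58.9]
force: [0.5, 1.2, 0.5]
grip_width: 0.0449
```

```bash
cat >> h.py <<'E'
def plan(x,y,tipz,yaw):
    o=telemetry.get_obs(); p=np.array(o["tool_pos"]); r=np.array(o["tool_rot"]); s=np.radians(r[2])
    d=np.array([x,y,tipz+.008])-p
    print("t",o["time_s"],"pos",p.round(4),"rot",r.round(2),"F",np.round(o["force"],1),"grip",round(o["grip_width"],4))
    print("shift cm",(100*np.array([np.cos(s)*d[0]+np.sin(s)*d[1],np.sin(s)*d[0]-np.cos(s)*d[1],-d[2]])).round(2),"turn",np.radians((r[2]-yaw+180)%360-180).round(3))
E
python3 -c "
from h import *
plan(.507,.226,.12,59)"
```

```text
t 0.775 pos [0.373  0.39   0.2304] rot [-1.800e+02 -1.000e-02  5.892e+01] F [0.5 1.2 0.5] grip 0.0449
shift cm [-7.13 19.94 10.24] turn -0.001
```

Request:
{"op": "carry_out", "data": {
  "translation": [
    [-1.8,5,1.5],
    [-3.6,10,3],
    [-5.4,15,5],
    [-7.1,19.9,6],
    [-7.1,19.9,8]
  ],
  "turn": [0,0,0,0,0],
  "gripper": [0,0,0,0,0]
}}

```text
time_s: 1.4
tool_pos: [0.5096, 0.2233, 0.1507]
tool_rot: [179.8, -0.0, 58.5]
force: [-0.5, 0.8, -0.1]
grip_width: 0.0018
```

```bash
python3 -c "
from h import *
plan(.507,.226,.066,59)
c=get_calibration('wrist')
cv2.imwrite('pics/w1.png',read_camera('wrist')[:,:,::-1])
cv2.imwrite('pics/s1.png',read_camera('scene')[:,:,::-1])
print(proj(c,np.array([.507,.226,.064])))
print(proj(get_calibration('scene'),np.array([.507,.226,.064])))
"
```

```text
t 1.4 pos [0.5096 0.2233 0.1507] rot [ 1.7982e+02 -1.0000e-02  5.8530e+01] F [-0.5  0.8 -0.1] grip 0.0018
shift cm [ 0.1  -0.37  7.67] turn -0.008
[277.33560028 216.11889927]
[375.75970491 217.2554712 ]
```

View pics/w1.png

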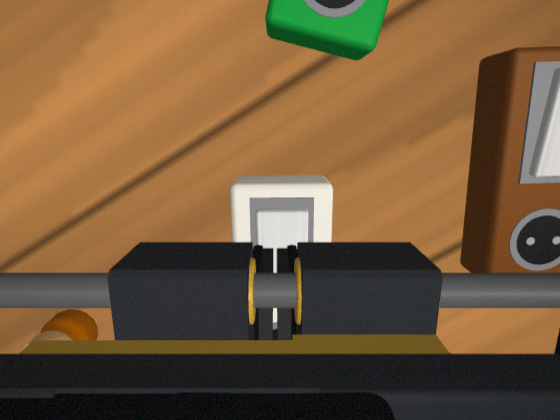

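View pics/s1.png

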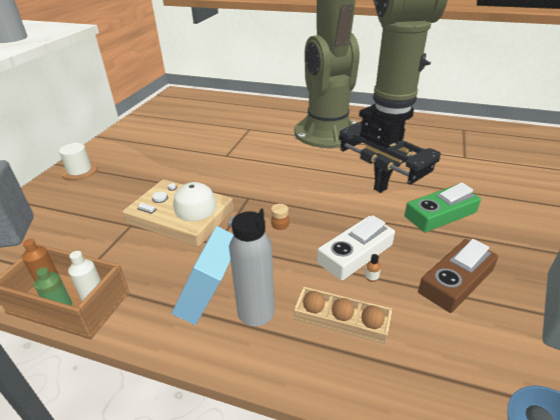

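Wrist view: the paddle's outer edge is at row ~210, centre column ~282, and my target projects to (277,216), so there's a ~3 mm sideways correction. The scene view shows the hand above the white block, nothing disturbed.

```bash
python3 -c "
from h import *
c=get_calibration('wrist')
print(ray(c,(282,216.5),.064), ray(c,(282,210),.0655))
im=read_camera('wrist')[:,:,::-1].copy();cv2.imwrite('pics/w2.png',cv2.resize(im[170:250,210:350],(700,400),interpolation=cv2.INTER_CUBIC))
plan(.507,.226,.068,59)"
```

```text
[0.50306537 0.23222186 0.064     ] [0.49892589 0.23466705 0.0655    ]
t 1.55 pos [0.5052 0.2281 0.1495] rot [-1.7991e+02  1.3000e-01  5.9000e+01] F [-0.7  0.6 -0.4] grip 0.0004
shift cm [-0.09  0.26  7.35] turn 0.0
```

View pics/w2.png

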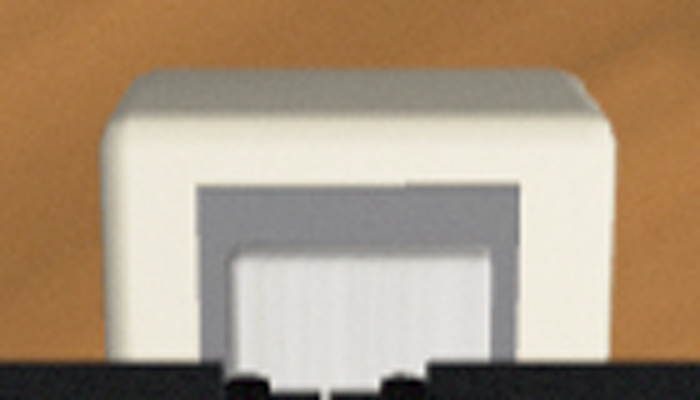

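```bash
python3 -c "
from h import *
c=get_calibration('wrist')
e=ray(c,(282.2,219.8),.0645);print(e, e+.005*np.array([.856,-.517,0]))
a=ray(c,(256.4,219.8),.0645);b=ray(c,(308,219.8),.0645);print(np.linalg.norm(a-b),np.degrees(np.arctan2(*(a-b)[[1,0]])))
plan(.507,.228,.068,59)"
```

```text
[0.5055604  0.23253052 0.0645    ] [0.5098404  0.22994552 0.0645    ]
0.03450602621927332 -120.99260356564811
t 1.55 pos [0.5052 0.2281 0.1495] rot [-1.7991e+02  1.3000e-01  5.9000e+01] F [-0.7  0.6 -0.4] grip 0.0004
shift cm [0.09 0.16 7.35] turn 0.0
```

Request:
{"op": "carry_out", "data": {
  "translation": [
    [0.1,0.2,3],
    [0.1,0.2,6],
    [0.1,0.2,7.4],
    [0.1,0.2,7.9],
    [0.1,0.2,8.3]
  ],
  "turn": [0,0,0,0,0],
  "gripper": [0,0,0,0,0]
}}

```text
time_s: 2.17
tool_pos: [0.5088, 0.2292, 0.0687]
tool_rot: [180.0, -0.1, 59.1]
force: [-1.6, 0.5, 3.1]
grip_width: 0.0003
```

```bash
python3 -c "
from h import *
plan(.508,.228,.053,59)"
```

```text
t 2.175 pos [0.5088 0.2292 0.0687] rot [ 1.7999e+02 -1.0000e-01  5.9060e+01] F [-1.6  0.5  3.1] grip 0.0003
shift cm [-0.15 -0.01  0.77] turn 0.001
```

Request:
{"op": "carry_out", "data": {
  "translation": [
    [0,0,0.3],
    [0,0,0.5],
    [0,0,0.7],
    [0,0,0.7]
  ],
  "turn": [0,0,0,0],
  "gripper": [0,0,0,0]
}}

```text
time_s: 2.68
tool_pos: [0.5089, 0.2293, 0.0632]
tool_rot: [-180.0, -0.1, 59.0]
force: [-6.5, 0.5, 16.1]
grip_width: 0.0006
```

Request:
{"op": "carry_out", "data": {
  "translation": [
    [0,0,0.1],
    [0,0,0.15],
    [0,0,0.15]
  ],
  "turn": [0,0,0],
  "gripper": [0,0,0]
}}

```text
time_s: 3.05
tool_pos: [0.509, 0.2294, 0.063]
tool_rot: [-180.0, -0.2, 59.0]
force: [-8.7, -1.9, 23.9]
grip_width: 0.0004
```

Hard stop reached (force rises, no motion). Lifting and looking.

Request:
{"op": "carry_out", "data": {
  "translation": [
    [0,0,-2],
    [0,0,-6],
    [0,0,-9],
    [0,0,-9]
  ],
  "turn": [0,0,0,0],
  "gripper": [0,0,0,0]
}}

```text
time_s: 3.55
tool_pos: [0.5107, 0.2287, 0.1519]
tool_rot: [179.8, -0.3, 59.0]
force: [0.2, -0.1, 0.2]
grip_width: 0.0005
```

```bash
python3 -c "
from h import *
plan(.5486,-.2984,.12,-7.1)
c=get_calibration('wrist')
im=read_camera('wrist')[:,:,::-1]; s=read_camera('scene')[:,:,::-1]; s0=cv2.imread('pics/scene0.png')
f=lambda i:cv2.resize(i,(400,280),interpolation=cv2.INTER_CUBIC)
w=cv2.resize(im[170:250,210:350],(490,280))
cv2.imwrite('pics/c3.png',np.vstack([np.hstack([f(s0[205:275,310:410]),f(s[205:275,310:410])]),np.hstack([w,np.zeros((280,310,3),np.uint8)])]))
for r in (.0645,.053): print(proj(c,np.array([.508,.228,0])-.005*np.array([.856,-.517,0])+np.array([0,0,r])))
"
```

```text
t 3.55 pos [0.5107 0.2287 0.1519] rot [179.8   -0.3   58.99] F [ 0.2 -0.1  0.2] grip 0.0005
shift cm [-43.22  30.41   2.39] turn 1.153
[272.43325198 211.05318237]
[272.43214815 207.07900417]
```

View pics/c3.png

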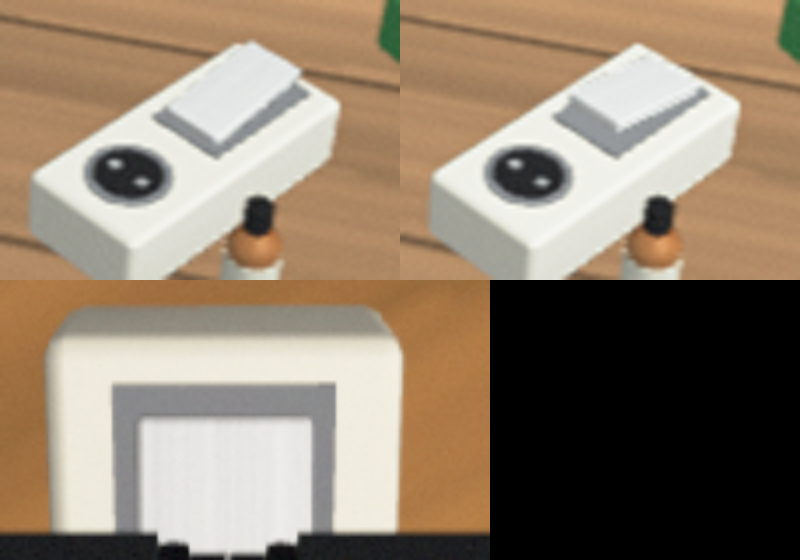

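The rocker has clearly tipped: the outer end is down and the outlet end up. Moving to the diffuser.

Request:
{"op": "carry_out", "data": {
  "translation": [
    [-4.5,3.1,-1],
    [-9,6.2,-2],
    [-13.5,9.4,-2],
    [-18,12.6,-2],
    [-22.5,15.8,-2]
  ],
  "turn": [0.12,0.24,0.36,0.48,0.6],
  "gripper": [0,0,0,0,0]
}}

```text
time_s: 4.28
tool_pos: [0.5271, -0.0479, 0.1676]
tool_rot: [-180.0, 0.1, 24.4]
force: [1.2, 0.6, 0.0]
grip_width: 0.0006
```

```bash
python3 -c "
from h import *
plan(.5486,-.2984,.12,-7.1)"
```

```text
t 4.275 pos [ 0.5271 -0.0479  0.1676] rot [-1.7998e+02  1.0000e-01  2.4420e+01] F [1.2 0.6 0. ] grip 0.0006
shift cm [-8.4  23.7   3.96] turn 0.55
```

Request:
{"op": "carry_out", "data": {
  "translation": [
    [-1.9,5.2,0],
    [-3.8,10.5,0],
    [-5.7,15.8,0],
    [-7.6,21,0],
    [-8.4,23.7,1]
  ],
  "turn": [0.11,0.22,0.33,0.44,0.55],
  "gripper": [0,0,0,0,0]
}}

```text
time_s: 4.9
tool_pos: [0.549, -0.3008, 0.1581]
tool_rot: [179.9, 0.1, -7.3]
force: [0.9, 1.1, -0.6]
grip_width: 0.0009
```

Request:
{"op": "carry_out", "data": {
  "translation": [
    [0,0,1],
    [0,0,1]
  ],
  "turn": [0,0],
  "gripper": [0,0]
}}

```text
time_s: 5.15
tool_pos: [0.5495, -0.2947, 0.1467]
tool_rot: [-179.9, 0.2, -6.8]
force: [0.4, -0.3, 1.4]
grip_width: 0.0003
```

```bash
python3 -c "
from h import *
plan(.5486,-.2984,.060,-7.1)
c=get_calibration('wrist'); im=read_camera('wrist')[:,:,::-1]; cv2.imwrite('pics/w4.png',im)
s=read_camera('scene')[:,:,::-1]; cv2.imwrite('pics/s4.png',s)
for x,y in [(.5981,-.3045),(.5486,-.2984),(.4989,-.2921)]: print(proj(c,np.array([x,y,.051])))
"
```

```text
t 5.15 pos [ 0.5495 -0.2947  0.1467] rot [-179.91    0.23   -6.78] F [ 0.4 -0.3  1.4] grip 0.0003
shift cm [-0.05  0.37  7.87] turn 0.006
[345.95310557 223.13687284]
[274.69169005 222.78944054]
[203.18545746 222.20141222]
```

View pics/w4.png

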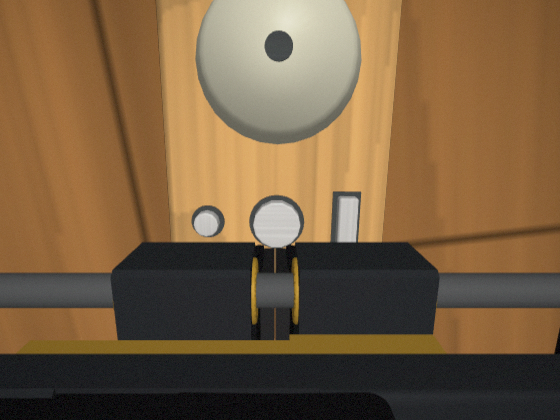

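View pics/s4.png

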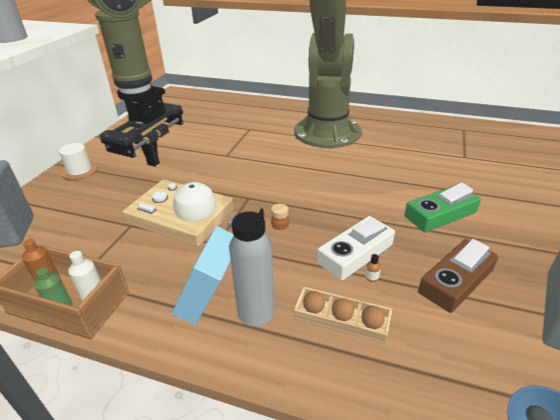

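Large key at (276,223) against a projected (275,223), and the small key at (206,223): the estimate holds to ~1 mm. Descending.

Request:
{"op": "carry_out", "data": {
  "translation": [
    [0,0.2,3],
    [0,0.2,6],
    [0,0.2,7.5],
    [0,0.2,7.5]
  ],
  "turn": [0,0,0,0],
  "gripper": [0,0,0,0]
}}

```text
time_s: 5.75
tool_pos: [0.5501, -0.2973, 0.0735]
tool_rot: [-180.0, 0.1, -6.8]
force: [-0.5, -0.7, 0.4]
grip_width: 0.0005
```

```bash
python3 -c "
from h import *
plan(.549,-.2984,.044,-7.1)"
```

```text
t 5.75 pos [ 0.5501 -0.2973  0.0735] rot [-1.7996e+02  7.0000e-02 -6.8000e+00] F [-0.5 -0.7  0.4] grip 0.0005
shift cm [-0.1   0.12  2.15] turn 0.005
```

Request:
{"op": "carry_out", "data": {
  "translation": [
    [-0.1,0.1,1],
    [-0.1,0.1,1.5],
    [-0.1,0.1,1.8],
    [-0.1,0.1,2.1],
    [-0.1,0.1,2.2]
  ],
  "turn": [0,0,0,0,0],
  "gripper": [0,0,0,0,0]
}}

```text
time_s: 6.38
tool_pos: [0.5494, -0.2995, 0.0534]
tool_rot: [-180.0, -0.0, -6.9]
force: [-3.9, 2.7, 13.0]
grip_width: 0.0007
```

Request:
{"op": "carry_out", "data": {
  "translation": [
    [0,0,0.1],
    [0,0,0.15],
    [0,0,0.15]
  ],
  "turn": [0,0,0],
  "gripper": [0,0,0]
}}

```text
time_s: 6.75
tool_pos: [0.5494, -0.2996, 0.0533]
tool_rot: [-179.9, -0.1, -6.9]
force: [-5.3, 4.7, 17.9]
grip_width: 0.0005
```

Tip at 0.0453 with force rising to 18 N, so the key is at its stop. Lift and move over the bar key (+5 cm along the row).

Request:
{"op": "carry_out", "data": {
  "translation": [
    [0,0,-3],
    [0,0,-8],
    [2.5,0,-9],
    [4.9,0,-9],
    [4.9,0,-9]
  ],
  "turn": [0,0,0,0,0],
  "gripper": [0,0,0,0,0]
}}

```text
time_s: 7.38
tool_pos: [0.5992, -0.3044, 0.1401]
tool_rot: [180.0, -0.0, -6.8]
force: [-0.1, 0.3, -0.7]
grip_width: 0.0005
```

```bash
python3 -c "
from h import *
plan(.5981,-.3045,.060,-7.1)
c=get_calibration('wrist'); im=read_camera('wrist')[:,:,::-1]; cv2.imwrite('pics/w5.png',im)
for x,y,z in [(.5981,-.3045,.051),(.5486,-.2984,.045),(.5486,-.2984,.051),(.4989,-.2921,.051)]: print(proj(c,np.array([x,y,z])))
"
```

```text
t 7.375 pos [ 0.5992 -0.3044  0.1401] rot [ 1.7999e+02 -1.0000e-02 -6.7600e+00] F [-0.1  0.3 -0.7] grip 0.0005
shift cm [-0.1   0.02  7.21] turn 0.006
[273.20348908 220.14857949]
[201.57228574 217.59750112]
[199.88891884 219.85729117]
[126.18967522 219.31750386]
```

View pics/w5.png

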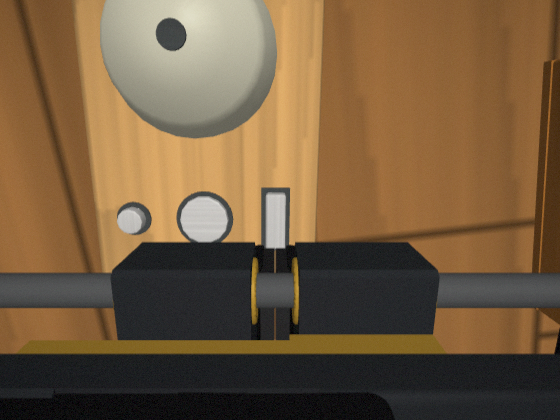

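The large key now sits low, with no side wall showing, at (205,218). The bar is centred at (275,220) against a projected (273,220), and the small key is still raised at (131,219). Pressing the bar.

Request:
{"op": "carry_out", "data": {
  "translation": [
    [0,0,3],
    [0,0,6],
    [0,0,7.5],
    [0,0,8.1],
    [0,0,8.4]
  ],
  "turn": [0,0,0,0,0],
  "gripper": [0,0,0,0,0]
}}

```text
time_s: 8.05
tool_pos: [0.5976, -0.3055, 0.0574]
tool_rot: [-180.0, -0.0, -6.9]
force: [-1.3, 0.6, 2.7]
grip_width: 0.0005
```

Request:
{"op": "carry_out", "data": {
  "translation": [
    [0,0,0.25],
    [0,0,0.4],
    [0,0,0.5],
    [0,0,0.5]
  ],
  "turn": [0,0,0,0],
  "gripper": [0,0,0,0]
}}

```text
time_s: 8.55
tool_pos: [0.5981, -0.3057, 0.0535]
tool_rot: [-180.0, -0.1, -6.9]
force: [-3.7, 1.1, 9.3]
grip_width: 0.0002
```

Request:
{"op": "carry_out", "data": {
  "translation": [
    [0,0,0.15],
    [0,0,0.2],
    [0,0,0.2]
  ],
  "turn": [0,0,0],
  "gripper": [0,0,0]
}}

```text
time_s: 8.93
tool_pos: [0.5981, -0.3057, 0.0533]
tool_rot: [-179.9, -0.1, -6.9]
force: [-7.5, 3.9, 18.6]
grip_width: 0.0004
```

Request:
{"op": "carry_out", "data": {
  "translation": [
    [0,0,-3],
    [0,0,-8],
    [-2,0,-11],
    [-2,0,-11],
    [-2,0,-11]
  ],
  "turn": [0,0,0,0,0],
  "gripper": [0,0,0,0,0]
}}

```text
time_s: 9.55
tool_pos: [0.5782, -0.3021, 0.1588]
tool_rot: [-180.0, -0.0, -6.8]
force: [-0.1, 0.0, 0.4]
grip_width: 0.0007
```

```bash
python3 -c "
from h import *
plan(.5981,-.3045,.060,-7.1)
im=read_camera('wrist')[:,:,::-1]; s=read_camera('scene')[:,:,::-1]; cv2.imwrite('pics/s6.png',s)
s0=cv2.imread('pics/scene0.png')
f=lambda i:cv2.resize(i,(400,280),interpolation=cv2.INTER_CUBIC)
cv2.imwrite('pics/c6.png',np.vstack([np.hstack([f(s0[170:240,120:220]),f(s[170:240,120:220])]),np.hstack([f(im[150:245,100:340]),f(s[205:275,310:410])])]))
"
```

```text
t 9.55 pos [ 0.5782 -0.3021  0.1588] rot [-1.7996e+02 -1.0000e-02 -6.8500e+00] F [-0.1  0.   0.4] grip 0.0007
shift cm [2.   0.   9.08] turn 0.004
```

View pics/c6.png

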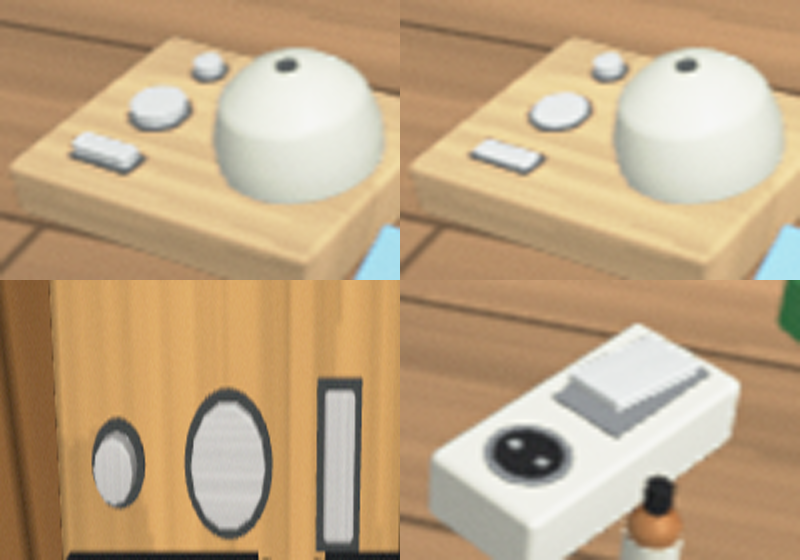

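View pics/s6.png

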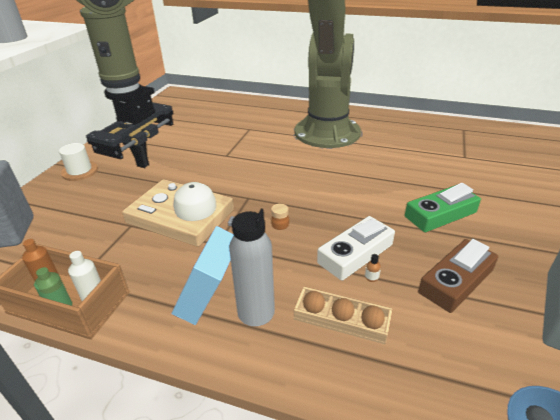

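The large round key and the bar are both down. The small key is unchanged, the rocker is on, the bystanders haven't moved and the hand is clear.

```bash
python3 -c "
from cell import sign_off
print(sign_off())"
```

```text
the job is handed in; nothing more can be done
None
```

The diffuser is started and the job is handed in, at about 9.7 s of the 42 s allowed. With closed fingertips I pushed the white block's rocker down, then pressed the large round key, then the bar key.

- **Rocker:** it reached its stop with the fingertip about 55 mm above the shelf and up to 24 N of upward force. Pictures taken afterwards show the outer end down.
- **Large and bar keys:** each stopped with the fingertip about 45.3 mm above the shelf, against 45 mm for fully in, at about 18 N. Both look low in the final pictures.
- **Everything else:** the small key is still raised, the other objects look unmoved in the scene view, and the hand is about 10 cm above the plinth with no force on it.
- **Disagreements:** the first wrist view of the rocker, taken before the arm had settled, was a few millimetres off, and a settled view corrected it. Later wrist views of the keys differed from my estimates by about 1 mm. No check failed.

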